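# Fetch the granite sample from behind the bottle and the tin

## Task

The granite puck and the orange spacer are needed at the toggle clamp, but the bottle and the tin stand in front of them in the plywood tray. First stand the bottle and the tin out of the way on the black rubber mat, then lay the orange spacer flat and centred on the clamp's round steel anvil and set the granite puck centred on top of it without dropping it, and only then put the bottle and the tin back upright in the tray, each just where it stood. Leave the mug, the nut driver and the magnetic pickup tool where they are.

Things in the scene. Friction and masses are not known exactly. Their poses are not given: they have to be found in the camera images.
- bottle: Loose white plastic bottle with a red band and a red screw cap, 110 mm high; straight round body of 60 mm diameter from the foot up to 78 mm, then a shoulder and a cap of 29 mm diameter. Origin: centre of the underside, z up. It stands in the tray's front row, the puck or spacer about 68 mm behind its axis, the tin about 116 mm beside it. 0.2 to 0.35 kg.
- tin: Loose green round tin with a yellow band and a steel lid, straight, 63 mm diameter (64.4 mm over the rims), 85 mm high. Origin: centre of the underside, z up along its axis. It stands beside the bottle in the tray's front row. It weighs 0.25 to 0.42 kg.
- puck: Loose granite puck sample, blue-grey with dark and light flecks, a plain disc of 58 mm diameter, 30 mm high, about 0.2 kg. Origin: centre of the underside, z up. It lies flat in the tray's back row.
- spacer: Loose orange nylon spacer washer, a flat ring of 60 mm outer diameter, 26 mm hole, 12 mm thick. Origin: centre of the underside, z up. It lies flat in the tray's back row beside the puck (about 116 mm from it).
- tray: Fixed open plywood tray, 194 (x) by 274 mm (y) outside, 170 by 250 inside. Origin: centre of the underside, at bench level; +x points to its back, away from the robot. Heights above the bench: inner floor 12 mm, front lip 26, sides 42, back board 57. Front row (bottle, tin) about 36 mm in front of its centre, back row (puck, spacer) about 32 mm behind it, each about 58 mm to the left and right.
- mat: Fixed black rubber mat on the bench, 220 mm (its x) by 130 mm (its y), 4 mm thick: the side area. Origin: centre of the underside, on the bench; x along its length. It is on one side of the tray, the clamp on the other.
- fixture: Fixed toggle-clamp fixture: grey base plate 90 mm wide (y), 10 mm thick, with a round steel anvil of 76 mm diameter whose flat top is 26 mm above the bench. Origin: on the anvil's axis, at bench level; z up. Behind the anvil (+x), at least 80 mm from its axis, stands the open steel clamp, up to 175 mm high, its red handle lying back to 260 mm from the axis.
- mug: Loose blue enamel mug, 84 mm diameter, 82 mm high, standing on the bench in front of the tray. Origin: centre of the underside. Leave it alone.
- nut_driver: Loose nut driver with a yellow handle and a steel shaft, 213 mm long, 26 mm thick, lying on the bench behind the tray. Origin: at bench level, where the shaft enters the handle; x along the shaft. Leave it alone.
- pickup_tool: Loose telescopic magnetic pickup tool, pushed together, black grip and steel rod, 156 mm long, 12 mm thick, lying on the bench in front of the tray. Origin: at bench level, near its middle; x along the rod. Leave it alone.

How it is judged:
By the outcome, as a careful person would: the job done as asked, in the order asked, and still so for the second after the job is handed in, with the robot touching nothing.
It also fails if it takes over 141 s, if anything falls off the work surface, if the arm or the gripper's body presses on something with over 40 N, if the wrist force passes 120 N, or if a joint passes its speed limit or range.

## Robot

A 6-joint arm with a two-finger parallel gripper is mounted at the origin on the work surface. World frame = base frame: x ahead of the robot, y to its left, z up, the work surface at z = 0. Lengths are in m, angles in degrees, forces in N, time in s.
With the tool pointing down it reaches from about 0.4 to 0.825 m from the base axis. Payload 7 kg.
Tool frame: the origin (TCP) lies midway between the tips of the shut fingers; the grasp point (between the pads) lies 19 mm behind it (hold_point_z is the distance from the TCP to the grasp point, in m); z points along the fingers, y is the line along which they close (so a half turn about z gives the same grasp; the last joint's range is limited). The gripper opens to 88 mm and grips with 3 to 60 N. Pads are 19 mm wide; open, the fingers measure 130 mm over their backs; the gripper's body (78 mm by 193 mm) begins 47 mm behind the grasp point.
Start: joints at [16.507, 20.546, 0.682, 0, -70.136, -16.507], TCP at [0.675, -0, 0.227] pointing down, gripper open.
Joint ranges: [-176.03, 176.03], [-82.01, 121.73], [-58.28, 71.71], [-173.87, 95.51], [-174.79, -0.11], [-173.66, 173.66]. Speed limits (degrees/s): [136.94, 136.94, 172.46, 180, 180, 180].

## Interface

Orientations are given as [roll, pitch, yaw] about the fixed x, y, z axes, in that order (R = Rz(yaw) Ry(pitch) Rx(roll)).
In Python, from plant import get_state, capture, close_job, hold_point_z gives the robot as it stands.
- The arm moves only by the shell command python3 -m inch 'ROWS' [FORCE]. ROWS is text: rows parted by semicolons, each of 5 numbers parted by spaces: the shift along the tool's x, y, z normalised to -1 to 1, where 1 is 0.15 m, then the turn about the tool's z normalised to -1 to 1, where 1 is 360 degrees, then the opening, from 0 (shut) to 1 (fully open). In form: tx ty tz spin grip; .... A call has exactly 8 rows; each row shifts and turns the commanded pose from where the row before left it, along the tool's axes as they then stand; what a row does not reach is not made up. A row lasts 1/8 s, in which the tool goes at most 62.5 mm and 10.7 degrees, less where a joint would pass 70% of its speed; a pose out of reach is approached as far as the arm can. A call with a number of a shift or a turn outside -1 to 1 is refused whole. A call with a gripper value outside its range is refused whole. The fingers move at their own pace and stop on an object; FORCE is the grip in N (left out, the last holds). Time passes only in rows, so rows that do not move let the fingers close, or fill a call up. It gives the time, the measured TCP pose, the force, the opening and the grip force at its end, in the units of the state.
- get_state(): the state, without advancing time (a new reading comes with each control period).
- capture(name): name is "scene" or "side" or "wrist"; returns a dict with "color" (420x560x3 uint8, blue, green, red), "mtx" (3x3 intrinsics, pixels), "R" (3x3) and "t" (3): a world point X has camera coordinates R X + t. Camera axes: x right, y down, z forward; pixel columns grow to the right and rows downward; lengths in m; the calibration is good to about 2 mm. A picture is of the moment at which its call begins. There is no depth.
- close_job(): hands the job in; it is judged then, once.
The state is a dict: "time_s": time; "joints": joint angles; "qd": joint speeds; "joint_torque": joint torques, N m; "tcp_pos": TCP position; "eef_rot": TCP orientation; "contact_force": force on the tool from outside, world axes, zero at the start; "moment": the same for the moment, N m; "gripper_width": finger opening in m; "gripper_force": force on a finger pad.
Only numpy, scipy, OpenCV 4.12 (cv2) and the standard library are available. Lean on these libraries where they do the work, as an engineer would, in place of code of your own. Each camera call takes 0.05 s, during which the arm holds its last target. There are 200 camera calls.

## Working session

There is one attempt and no reset: what is moved stays moved. The work goes in short steps, Python scripts to look and compute and a shell command to move; the robot and the scene stay as the last step left them, time stands still between calls to the robot, and variables do not carry over. Pictures are saved under pics/ and viewed, at most 14 in all, crops included, and the job is handed in when it is done.

```bash
mkdir -p pics; ls
python3 - <<'E'
from plant import get_state,capture,hold_point_z
import cv2
s=get_state(); print(s, hold_point_z)
for n in("scene","side"):
    c=capture(n); cv2.imwrite(f"pics/{n}0.png",c["color"]); print(n,c["mtx"].tolist(),c["R"].tolist(),c["t"].tolist())
E
```

```text
pics
{'time_s': 0.0, 'joints': array([ 1.65058543e+01,  2.05887505e+01,  6.32851185e-01, -2.02662622e-02,
       -7.01358517e+01, -1.65056021e+01]), 'qd': array([ 0.09318532, -0.08071398, -0.04149768, -0.05696425, -0.04349153,
       -0.09742533]), 'joint_torque': array([-8.00930356e-04, -5.82726967e+01,  2.93058443e+01,  6.99745238e+00,
        6.93249181e-03, -2.06530804e-04]), 'tcp_pos': array([ 6.74499725e-01, -4.15882962e-05,  2.25645524e-01]), 'eef_rot': array([ 1.79906617e+02, -7.80321918e-03, -9.00066429e+01]), 'contact_force': array([ 0.72187381,  0.08552448, -0.1659803 ]), 'moment': array([ 0.01332474,  0.02521497, -0.03823311]), 'gripper_force': 0.0, 'gripper_width': 0.08749511984398026} 0.0188
scene [[450.3831512394373, 0.0, 284.9860196681222], [0.0, 450.3831512394373, 207.637525556537], [0.0, 0.0, 1.0]] [[0.7724741473088125, 0.6350151676568125, 0.006279218527297089], [0.48898096691873155, -0.5884614549866198, -0.6439027333272105], [-0.4051929240877061, 0.5004686332237224, -0.765081591353781]] [-0.4417354763311725, -0.2623199119167338, 1.431050617779951]
side [[525.21988385203, 0.0, 271.6467993154762], [0.0, 525.21988385203, 215.92289266010914], [0.0, 0.0, 1.0]] [[-0.9741081042885106, -0.2259019486057226, 0.009039401284496429], [-0.15826742218298182, 0.6528196502364572, -0.740795469303575], [0.1614460412490764, -0.7230455130081976, -0.6716698310060638]] [0.536234108731574, 0.12049812545725377, 1.1031119039793362]
```

View pics/scene0.png

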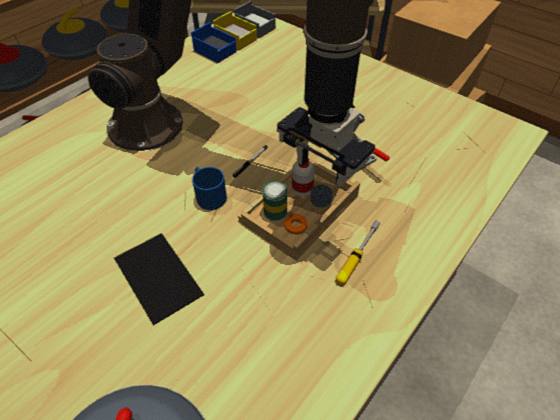

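View pics/side0.png

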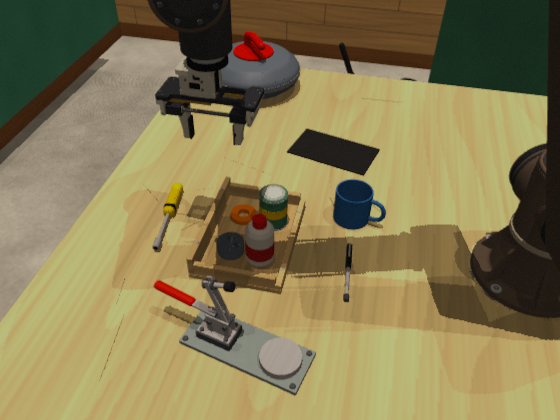

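The scene view shows the tin at (275,200), the bottle at (303,178), the spacer at (296,224), the puck at (321,195) and the mat at (158,278). The side view shows the anvil at (281,357), the tin lid at (273,192) and the bottle cap at (259,223). The mat is on +y and the clamp on −y.

```bash
cat > h.py <<'E'
import numpy as np,cv2
from plant import get_state,capture,hold_point_z
def ray(c,uv,z):
    d=c["R"].T@np.linalg.inv(c["mtx"])@np.array([uv[0],uv[1],1.]); o=-c["R"].T@c["t"]
    return (o+d*(z-o[2])/d[2])
def proj(c,X):
    p=c["mtx"]@(c["R"]@np.asarray(X,float)+c["t"]); return p[:2]/p[2]
def blobs(c,lo,hi,amin=40,box=None):
    hsv=cv2.cvtColor(c["color"],cv2.COLOR_BGR2HSV); m=cv2.inRange(hsv,lo,hi)
    if box: k=np.zeros_like(m); k[box[1]:box[3],box[0]:box[2]]=255; m&=k
    cs,_=cv2.findContours(m,cv2.RETR_EXTERNAL,cv2.CHAIN_APPROX_NONE)
    return sorted([x for x in cs if cv2.contourArea(x)>amin],key=cv2.contourArea,reverse=True)
def plane(c,cnt,z): return np.array([ray(c,p,z)[:2] for p in cnt.reshape(-1,2)])
def circ(P):
    A=np.c_[2*P,np.ones(len(P))]; s=np.linalg.lstsq(A,(P**2).sum(1),rcond=None)[0]
    return s[:2],np.sqrt(s[2]+s[0]**2+s[1]**2)
E
python3 - <<'E'
from h import *
c=capture("wrist"); cv2.imwrite("pics/w0.png",c["color"]); print(np.round(-c["R"].T@c["t"],3),np.round(c["R"],2).tolist())
S=capture("scene");D=capture("side")
def rep(n,c,cs,z):
    for x in cs[:3]:
        P=plane(c,x,z); q=cv2.convexHull(x); o,r=circ(plane(c,q,z)); print(n,cv2.boundingRect(x),"mean",P.mean(0).round(3),"circ",o.round(3),round(r,4))
for n,c in(("S",S),("D",D)):
    rep(n+" spacer",c,blobs(c,(5,170,120),(16,255,255)),.024)
    for x in blobs(c,(0,0,0),(179,255,50),800)[:4]:
        b=cv2.boundingRect(x); print("dark",b,plane(c,cv2.boxPoints(cv2.minAreaRect(x)),.004).round(3).tolist())
    rep(n+" redcap",c,blobs(c,(0,170,80),(4,255,255),15),.105)
    rep(n+" lid",c,blobs(c,(0,0,150),(179,60,255),60),.085)
rep("anvil",D,blobs(D,(0,0,120),(179,60,255),60,(250,330,310,385)),.026)
E
```

```text
[ 0.674 -0.074  0.384] [[-1.0, -0.0, 0.0], [-0.0, 0.96, 0.27], [-0.0, 0.27, -0.96]]
S spacer (285, 217, 21, 15) mean [ 0.624 -0.029] circ [ 0.625 -0.024] 0.0243
dark (0, 0, 191, 151) [[-0.291, -0.344], [-1.239, 0.211], [-0.512, 0.667], [0.183, -0.021]]
dark (278, 46, 97, 139) [[0.018, 0.566], [0.23, 0.87], [0.694, 0.271], [0.526, 0.065]]
dark (115, 234, 88, 91) [[0.341, -0.377], [0.365, -0.239], [0.581, -0.308], [0.55, -0.429]]
dark (234, 0, 141, 44) [[-0.367, 0.79], [0.103, 1.187], [0.295, 0.882], [-0.121, 0.532]]
S redcap (116, 408, 16, 12) mean [ 0.695 -0.588] circ [ 0.697 -0.589] 0.0127
S redcap (374, 148, 15, 12) mean [0.69  0.255] circ [0.691 0.259] 0.0198
S lid (456, 156, 104, 264) mean [1.152 0.098] circ [1.346 0.241] 0.4084
S lid (265, 183, 19, 14) mean [ 0.541 -0.009] circ [ 0.542 -0.008] 0.0237
S lid (35, 80, 52, 29) mean [-0.228 -0.123] circ [-0.188 -0.125] 0.0856
D spacer (231, 204, 25, 17) mean [ 0.623 -0.021] circ [ 0.622 -0.021] 0.0285
dark (429, 0, 131, 318) [[0.216, -1.547], [-0.332, -1.689], [-0.045, 0.108], [0.201, 0.167]]
dark (148, 0, 149, 124) [[1.377, -1.247], [0.77, -1.404], [0.583, -0.451], [0.997, -0.348]]
dark (288, 130, 91, 45) [[0.576, -0.301], [0.582, -0.439], [0.34, -0.375], [0.35, -0.248]]
D redcap (233, 31, 41, 30) mean [ 0.776 -0.694] circ [ 0.781 -0.708] 0.0904
D redcap (155, 281, 40, 25) mean [0.657 0.3  ] circ [0.66  0.307] 0.039
D redcap (253, 214, 13, 11) mean [0.559 0.079] circ [0.559 0.079] 0.0143
D lid (0, 37, 187, 284) mean [ 1.048 -0.14 ] circ [ 1.083 -0.197] 0.4546
D lid (259, 336, 43, 38) mean [0.452 0.367] circ [0.452 0.367] 0.0346
D lid (351, 62, 79, 20) mean [ 0.342 -0.676] circ [ 0.343 -0.691] 0.1074
anvil (250, 330, 60, 55) mean [0.464 0.335] circ [0.466 0.33 ] 0.0574
```

View pics/w0.png

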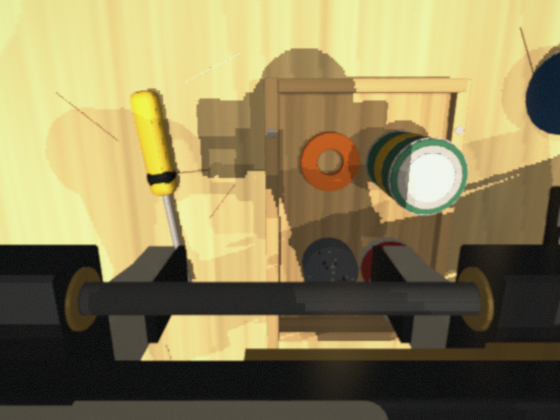

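The wrist view shows the tray, with the spacer at (330,161) and the tin lid at (431,175). The gripper hides part of the puck and the bottle. I'll move toward +y to see everything.

```bash
python3 -m inch '-0.12 0 -0.06 0 1;-0.12 0 -0.06 0 1;-0.12 0 -0.06 0 1;-0.12 0 -0.06 0 1;-0.12 0 -0.06 0 1;-0.12 0 -0.06 0 1;0 0 0 0 1;0 0 0 0 1'
python3 - <<'E'
from h import *
c=capture("wrist"); cv2.imwrite("pics/w1.png",c["color"]);print(get_state()["tcp_pos"])
E
```

```text
time_s: 1.25
tcp_pos: [0.6748, 0.1081, 0.2803]
eef_rot: [180.0, -0.0, -90.0]
contact_force: [1.0, -0.3, -0.3]
gripper_width: 0.0879
gripper_force: 0.0
[0.6747737  0.10775618 0.28018496]
```

View pics/w1.png

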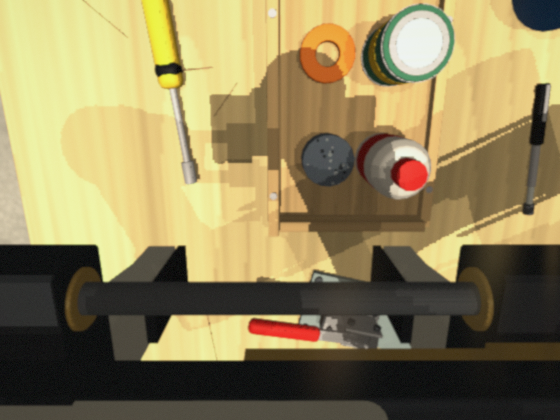

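The view shows all four items clearly: spacer (327,53), puck (328,159), tin lid (417,43) and bottle cap (409,174). I'll measure them now.

```bash
cat > m.py <<'E'
from h import *
c=capture("wrist");S=capture("scene");D=capture("side")
def fit(n,c,lo,hi,z,box,amin=40):
    for x in blobs(c,lo,hi,amin,box)[:2]:
        P=plane(c,cv2.convexHull(x),z);o,r=circ(P);(e,ax,_)=cv2.fitEllipse(x);print(n,cv2.boundingRect(x),"circ",o.round(4),round(r,4),"ell",ray(c,e,z)[:2].round(4))
fit("spacer w",c,(5,170,100),(16,255,255),.024,(290,15,365,90))
fit("puck w",c,(85,25,15),(125,255,140),.042,(295,125,362,195))
fit("cap w",c,(0,170,80),(8,255,255),.122,(385,150,440,200))
fit("lid w",c,(0,0,170),(179,40,255),.096,(378,0,458,90))
fit("tingreen w",c,(65,80,20),(95,255,160),.097,(360,0,462,95))
fit("spacer D",D,(5,170,100),(16,255,255),.024,None)
fit("cap D",D,(0,170,80),(6,255,255),.122,(245,205,275,235),15)
fit("anvil D",D,(0,0,120),(179,40,255),.026,(255,335,305,380))
fit("cap S",S,(0,170,80),(8,255,255),.122,(285,150,320,172),15)
E
python3 m.py
python3 - <<'E'
import cv2,numpy as np
a=cv2.imread("pics/side0.png"); h=cv2.cvtColor(a,cv2.COLOR_BGR2HSV)
for p in [(257,360),(281,357),(262,366),(302,358),(306,350),(281,378),(281,336),(233,246)]: print(p,h[p[1],p[0]])
w=cv2.imread("pics/w1.png"); h=cv2.cvtColor(w,cv2.COLOR_BGR2HSV)
for p in [(328,150),(310,160),(345,165),(417,43),(450,40),(390,70),(300,190)]: print(p,h[p[1],p[0]])
cv2.imwrite("pics/an.png",cv2.resize(a[270:400,150:330],None,fx=4,fy=4))
E
```

```text
spacer w (299, 35, 46, 49) circ [ 0.6278 -0.0113] 0.0248 ell [ 0.6287 -0.0101]
spacer w (342, 34, 13, 39) circ [ 0.5996 -0.0177] 0.0141 ell [ 0.5995 -0.0174]
cap w (392, 159, 35, 32) circ [0.558 0.095] 0.0148 ell [0.5579 0.0949]
lid w (389, 11, 60, 65) circ [ 0.5518 -0.016 ] 0.0262 ell [ 0.5518 -0.0166]
tingreen w (383, 6, 70, 75) circ [ 0.5529 -0.0156] 0.0302 ell [ 0.5528 -0.0164]
tingreen w (364, 42, 19, 42) circ [ 0.5758 -0.006 ] 0.0236 ell [0.6322 0.0181]
spacer D (230, 209, 37, 14) circ [ 0.6098 -0.0174] 0.0377 ell [ 0.6135 -0.0109]
cap D (252, 214, 15, 15) circ [0.5532 0.1031] 0.0187 ell [0.5535 0.103 ]
anvil D (255, 335, 50, 45) circ [0.4621 0.3372] 0.0521 ell [0.4611 0.3349]
cap S (298, 156, 12, 8) circ [0.5553 0.0929] 0.0139 ell [0.5552 0.093 ]
(257, 360) [ 38  25 124]
(281, 357) [ 15  33 168]
(262, 366) [14 40 96]
(302, 358) [ 32  25 133]
(306, 350) [ 35  20 138]
(281, 378) [16 39 72]
(281, 336) [ 24 108 184]
(233, 246) [90  6 40]
(328, 150) [96 14 88]
(310, 160) [96 15 83]
(345, 165) [83 14 75]
(417, 43) [ 60   5 243]
(450, 40) [ 64  75 152]
(390, 70) [ 35  31 140]
(300, 190) [ 18 127  94]
```

View pics/an.png

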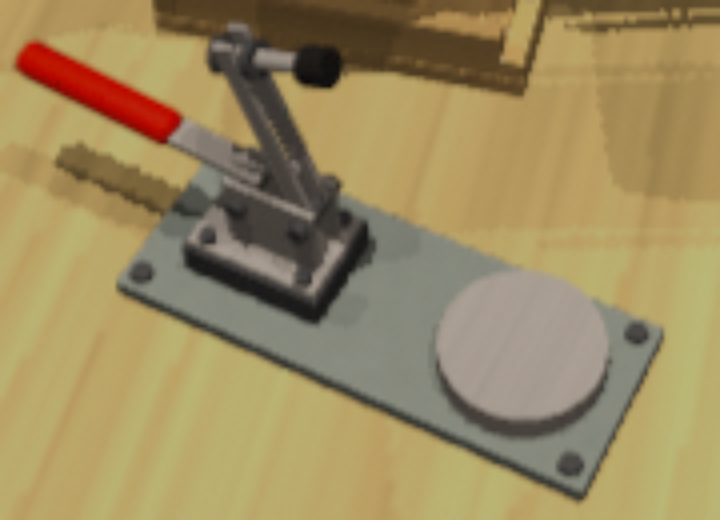

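```bash
cat > m2.py <<'E'
from h import *
c=capture("wrist");D=capture("side");S=capture("scene")
for n,k,box in(("D",D,(280,120,390,185)),("S",S,(105,225,210,330))):
    x=blobs(k,(0,0,0),(179,255,60),500,box)[0]; q=cv2.approxPolyDP(x,6,True); P=plane(k,q,.004); print("mat",n,P.round(3).tolist(),P.mean(0).round(3))
for p in[(280.6,356.8)]: print("anvil",ray(D,p,.026).round(4))
b=[ray(D,(150+u/4,270+v/4),.01) for u,v in[(120,290),(583,497),(663,332)]]; print("plate",np.round(b,3).tolist())
for n,z,lo,hi,box,R in(("spacer",.024,(3,120,60),(18,255,255),(290,15,362,90),.03),("puck",.042,(60,0,20),(130,60,125),(296,125,361,192),.029)):
    m=cv2.inRange(cv2.cvtColor(c["color"],cv2.COLOR_BGR2HSV),lo,hi);k=np.zeros_like(m);k[box[1]:box[3],box[0]:box[2]]=255
    m=cv2.morphologyEx(m&k,cv2.MORPH_OPEN,np.ones((3,3)));x=max(cv2.findContours(m,0,1)[0],key=cv2.contourArea)
    o,r=circ(plane(c,cv2.convexHull(x),z));print(n,cv2.boundingRect(x),o.round(4),r.round(4))
E
python3 m2.py
```

```text
mat D [[0.578, -0.313], [0.377, -0.253], [0.34, -0.366], [0.543, -0.428]] [ 0.46 -0.34]
mat S [[0.372, -0.255], [0.342, -0.375], [0.549, -0.429], [0.579, -0.307]] [ 0.461 -0.342]
anvil [0.4574 0.3332 0.026 ]
plate [[0.644, 0.336, 0.01], [0.419, 0.388, 0.01], [0.4, 0.301, 0.01]]
spacer (290, 23, 72, 67) [ 0.6215 -0.0093] 0.0398
puck (303, 135, 51, 51) [0.6207 0.0946] 0.028
```

```bash
python3 -m inch '0 0 0 0.029 1;0 0 0 0.029 1;0 0 0 0.029 1;0 0 0 0.029 1;0 0 0 0.029 1;0 0 0 0.029 1;0 0 0 0.029 1;0 0 0 0.029 1'; python3 -m inch '0 0 0 0.018 1;0.2 -0.02 0.1 0 1;0.2 -0.02 0.1 0 1;0.2 -0.03 0.1 0 1;0.185 -0.02 0.1 0 1;0 0 0.2 0 1;0 0 0.1 0 1;0 0 0 0 1'
python3 - <<'E'
from h import *
c=capture("wrist"); cv2.imwrite("pics/w2.png",c["color"]);print(get_state()["joints"].round(1))
E
```

```text
time_s: 2.6
tcp_pos: [0.675, 0.1078, 0.2805]
eef_rot: [-180.0, -0.0, -173.9]
contact_force: [0.1, 0.6, 0.2]
gripper_width: 0.0875
gripper_force: 0.0
time_s: 3.6
tcp_pos: [0.557, 0.0941, 0.1747]
eef_rot: [-179.9, -0.1, 180.0]
contact_force: [-0.8, -0.4, -0.0]
gripper_width: 0.0875
gripper_force: 0.0
[  29.4   12.6  -17.5    0.   -60.  -119.5]
```

View pics/w2.png

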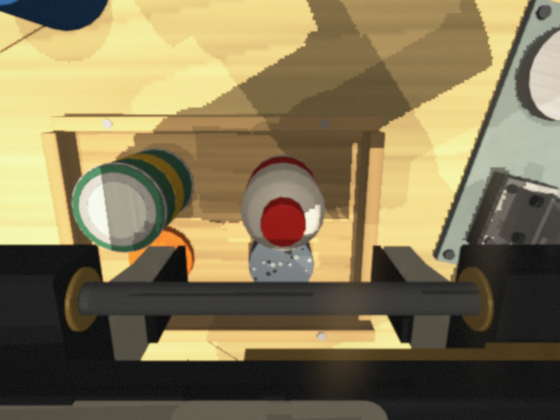

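The bottle cap at (283,222) sits midway between the fingers (column 281), and the tin lid is at (120,206). I'll measure both again from here.

```bash
cat > m3.py <<'E'
from h import *
c=capture("wrist"); h=cv2.cvtColor(c["color"],cv2.COLOR_BGR2HSV)
def f(n,lo,hi,z,box):
    for x in blobs(c,lo,hi,200,box)[:1]:
        o,r=circ(plane(c,cv2.convexHull(x),z));print(n,cv2.boundingRect(x),o.round(4),r.round(4))
f("cap",(0,170,110),(8,255,255),.122,(250,190,320,247));f("cap2",(0,170,80),(8,255,255),.122,(250,197,320,247))
f("tin rim",(60,60,20),(95,255,200),.097,(60,155,170,250))
x=blobs(c,(60,60,20),(95,255,200),200,(60,155,170,250))[0]
hu=cv2.convexHull(x).reshape(-1,2); hu=hu[hu[:,0]<125]; o,r=circ(plane(c,hu,.097)); print("left arc",o.round(4),r.round(4))
E
python3 m3.py
```

```text
cap (261, 202, 43, 36) [0.5545 0.0967] 0.0136
cap2 (261, 197, 43, 48) [0.5533 0.0968] 0.0146
tin rim (73, 163, 91, 87) [ 0.5519 -0.0154] 0.0307
left arc [ 0.552  -0.0157] 0.0305
```

```bash
python3 -m inch '0.013 0.009 0.1 0 1;0 0 0.12 0 1;0 0 0.12 0 1;0 0 0.12 0 1;0 0 0.12 0 1;0 0 0.1 0 1;0 0 0.078 0 1;0 0 0 0 1' 25 ; python3 -m inch '0 0 0 0 0.5;0 0 0 0 0.5;0 0 0 0 0.5;0 0 0 0 0.5;0 0 0 0 0.5;0 0 0 0 0.5;0 0 0 0 0.5;0 0 0 0 0.5'
```

```text
time_s: 4.7
tcp_pos: [0.5548, 0.0956, 0.0609]
eef_rot: [-180.0, -0.1, 180.0]
contact_force: [-0.6, 0.1, 0.8]
gripper_width: 0.0875
gripper_force: 0.0
time_s: 5.7
tcp_pos: [0.5555, 0.096, 0.0623]
eef_rot: [180.0, 0.0, -180.0]
contact_force: [-1.0, 1.5, 5.1]
gripper_width: 0.0588
gripper_force: 25.0
```

```bash
python3 -m inch '0 0 -0.05 0 0.5;0 0 -0.1 0 0.5;0 0 -0.15 0 0.5;0 0 -0.15 0 0.5;0 0 -0.15 0 0.5;0 0 -0.15 0 0.5;0 0 -0.1 0 0.5;0 0 0 0 0.5';python3 -m inch '0.02 -0.15 0 0 0.5;0.02 -0.25 0 0 0.5;0.02 -0.25 0 0 0.5;0.02 -0.25 0 0 0.5;0.02 -0.25 0 0 0.5;0.02 -0.25 0 0 0.5;0.02 -0.25 0 0 0.5;0.02 -0.25 0 0 0.5'; python3 -m inch '0.02 -0.25 0 0 0.5;0.02 -0.25 0 0 0.5;0.02 -0.2 0 0 0.5;0.02 -0.2 0 0 0.5;0.02 -0.1 0 0 0.5;0.02 -0.1 0 0 0.5;0 0 0 0 0.5;0 0 0 0 0.5'
```

```text
time_s: 6.7
tcp_pos: [0.5558, 0.0961, 0.1907]
eef_rot: [179.9, 0.1, 180.0]
contact_force: [-0.3, 0.2, -3.2]
gripper_width: 0.059
gripper_force: 25.0
time_s: 7.7
tcp_pos: [0.5299, -0.1909, 0.1883]
eef_rot: [180.0, -0.1, 180.0]
contact_force: [0.4, 0.9, -1.9]
gripper_width: 0.0586
gripper_force: 25.0
time_s: 8.7
tcp_pos: [0.5132, -0.3538, 0.1893]
eef_rot: [180.0, -0.0, -180.0]
contact_force: [0.3, -0.3, -2.3]
gripper_width: 0.0584
gripper_force: 25.0
```

```bash
python3 -m inch '0.02 0 0.15 0 0.5;0 0 0.2 0 0.5;0 0 0.2 0 0.5;0 0 0.15 0 0.5;0 0 0.1 0 0.5;0 0 0.05 0 0.5;0 0 0.03 0 0.5;0 0 0 0 0.5'; python3 -m inch '0 0 0.01 0 0.5;0 0 0.01 0 0.5;0 0 0 0 0.5;0 0 0 0 0.5;0 0 0 0 0.5;0 0 0 0 0.5;0 0 0 0 0.5;0 0 0 0 0.5'
```

```text
time_s: 9.7
tcp_pos: [0.5105, -0.3542, 0.0577]
eef_rot: [-180.0, 0.0, -180.0]
contact_force: [-0.4, -0.9, -2.0]
gripper_width: 0.0588
gripper_force: 25.0
time_s: 10.7
tcp_pos: [0.5103, -0.3542, 0.0544]
eef_rot: [180.0, 0.0, 180.0]
contact_force: [-0.5, 0.1, -2.9]
gripper_width: 0.0588
gripper_force: 25.0
```

```bash
python3 -m inch '0 0 0.01 0 0.5;0 0 0.005 0 0.5;0 0 0 0 0.5;0 0 0 0 0.5;0 0 0 0 0.7;0 0 0 0 0.9;0 0 0 0 1;0 0 0 0 1';python3 -m inch '0 0 -0.1 0 1;0 0 -0.2 0 1;0 0 -0.2 0 1;0 0 -0.2 0 1;0 0.2 -0.1 0 1;0 0.3 0 0 1;0 0.3 0 0 1;0 0.3 0 0 1'
```

```text
time_s: 11.7
tcp_pos: [0.5102, -0.3542, 0.0519]
eef_rot: [180.0, -0.0, 180.0]
contact_force: [0.2, -0.4, 0.8]
gripper_width: 0.0845
gripper_force: 0.0
time_s: 12.7
tcp_pos: [0.5104, -0.188, 0.1734]
eef_rot: [-180.0, 0.1, 180.0]
contact_force: [0.3, -0.2, -0.2]
gripper_width: 0.0876
gripper_force: 0.0
```

```bash
python3 -m inch '-0.15 0.2 -0.1 0 1;-0.15 0.25 -0.1 0 1;-0.15 0.25 -0.1 0 1;-0.15 0.25 -0.1 0 1;-0.15 0.2 -0.1 0 1;-0.1 0.1 0 0 1;0 0 0 0 1;0 0 0 0 1'
python3 - <<'E'
from h import *
print(get_state()["tcp_pos"])
c=capture("wrist"); s=capture("side")["color"][90:300,170:400]; s2=capture("scene")["color"][130:340,100:330]
im=np.vstack([c["color"][:280],np.hstack([cv2.resize(s,(280,256)),cv2.resize(s2,(280,256))])]);cv2.imwrite("pics/w3.png",im)
np.savez("w3.npz",**c)
E
```

```text
time_s: 13.7
tcp_pos: [0.637, -0.0023, 0.2466]
eef_rot: [-180.0, -0.1, 180.0]
contact_force: [0.3, 0.7, -0.2]
gripper_width: 0.0877
gripper_force: 0.0
[ 0.63704714 -0.00232145  0.24656634]
```

View pics/w3.png

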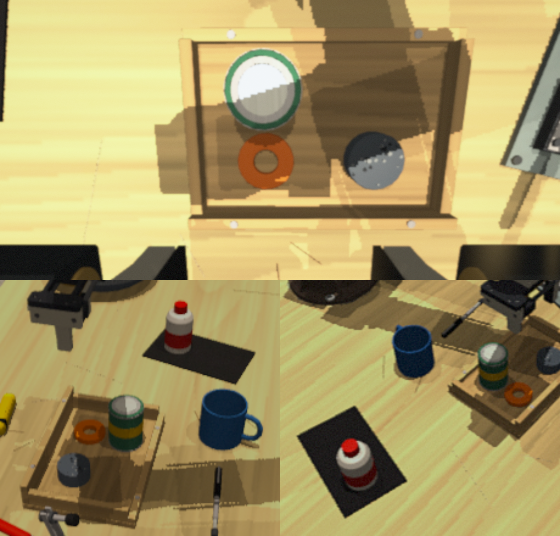

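The bottle stands upright on the mat. In the wrist view the tin is at (262,89), the spacer at (266,161) and the puck at (373,160).

Run:
```python
from h import *
c=dict(np.load("w3.npz")); 
hsv=cv2.cvtColor(c["color"],cv2.COLOR_BGR2HSV)
def go(n,lo,hi,z,box):
    x=max(blobs(c,lo,hi,100,box),key=cv2.contourArea); hu=cv2.convexHull(x); o,r=circ(plane(c,hu,z)); print(n,cv2.boundingRect(x),o.round(4),r.round(4))
go("tin",(55,50,20),(95,255,220),.0965,(215,40,308,135))
go("spacer",(0,170,60),(13,255,255),.024,(230,125,300,195))
go("puck",(80,0,30),(130,80,255),.042,(338,125,412,195)); go("puck2",(50,0,30),(130,60,255),.042,(340,128,408,193))
for p in [(224,90),(299,90)]: print(p,hsv[p[1],p[0]])
# tray: inner corners px at floor
for p,z in [((194,28),.026),((470,28),.026),((200,212),.012),((432,208),.012)]: print(p,ray(c,p,z).round(3))
for p in [(262,89),]: print("tin px",ray(c,p,.097).round(4))
print("sp px",ray(c,(265.5,161),.024).round(4),"puck px",ray(c,(373.5,160),.042).round(4))
```

```text
tin (225, 50, 76, 79) [ 0.5524 -0.0157] 0.0306
spacer (238, 133, 56, 56) [ 0.622  -0.0165] 0.0296
puck (345, 133, 58, 55) [0.6182 0.093 ] 0.0286
puck2 (345, 133, 58, 56) [0.6181 0.0931] 0.0286
(224, 90) [ 34  62 149]
(299, 90) [ 68 101  88]
(194, 28) [ 0.493 -0.084  0.026]
(470, 28) [0.493 0.181 0.026]
(200, 212) [ 0.682 -0.092  0.012]
(432, 208) [0.677 0.171 0.012]
tin px [ 0.5515 -0.016   0.097 ]
sp px [ 0.6215 -0.0165  0.024 ] puck px [0.6178 0.0932 0.042 ]
```

```bash
python3 -m inch '0.2 -0.03 0.1 0 1;0.2 -0.03 0.1 0 1;0.167 -0.03 0.1 0 1;0 0 0.2 0 1;0 0 0.2 0 1;0 0 0.2 0 1;0 0 0.2 0 1;0 0 0.1 0 1';python3 -m inch '0 0 0.03 0 1;0 0 0.02 0 1;0 0 0 0 0.6;0 0 0 0 0.6;0 0 0 0 0.6;0 0 0 0 0.6;0 0 0 0 0.6;0 0 0 0 0.6' 30
```

```text
time_s: 14.85
tcp_pos: [0.5518, -0.0159, 0.0659]
eef_rot: [-180.0, -0.1, 180.0]
contact_force: [-0.0, -0.0, 0.2]
gripper_width: 0.0877
gripper_force: 0.0
time_s: 15.85
tcp_pos: [0.553, -0.0151, 0.0601]
eef_rot: [180.0, 0.0, -180.0]
contact_force: [-2.1, 0.8, 4.8]
gripper_width: 0.0628
gripper_force: 30.0
```

```bash
python3 -m inch '0 0 -0.05 0 0.6;0 0 -0.1 0 0.6;0 0 -0.15 0 0.6;0 0 -0.15 0 0.6;0 0 -0.15 0 0.6;0 0 -0.15 0 0.6;0 0 -0.1 0 0.6;0 0 0 0 0.6';python3 -m inch '0.1 -0.15 0 0 0.6;0.1 -0.25 0 0 0.6;0.1 -0.25 0 0 0.6;0.1 -0.25 0 0 0.6;0.1 -0.25 0 0 0.6;0.1 -0.25 0 0 0.6;0.1 -0.25 0 0 0.6;0.1 -0.2 0 0 0.6'; python3 -m inch '0.1 -0.15 0 0 0.6;0.03 -0.07 0 0 0.6;0 0 0.15 0 0.6;0 0 0.2 0 0.6;0 0 0.2 0 0.6;0 0 0.15 0 0.6;0 0 0.1 0 0.6;0 0 0.05 0 0.6'
```

```text
time_s: 16.85
tcp_pos: [0.5533, -0.015, 0.1884]
eef_rot: [180.0, 0.1, -180.0]
contact_force: [-0.3, -0.8, -4.6]
gripper_width: 0.0625
gripper_force: 30.0
time_s: 17.85
tcp_pos: [0.4306, -0.294, 0.186]
eef_rot: [180.0, -0.1, 179.9]
contact_force: [0.5, 0.4, -5.0]
gripper_width: 0.0629
gripper_force: 30.0
time_s: 18.85
tcp_pos: [0.4129, -0.3255, 0.0588]
eef_rot: [180.0, -0.1, -180.0]
contact_force: [0.0, -0.2, -3.4]
gripper_width: 0.0626
gripper_force: 30.0
```

```bash
python3 -m inch '0 0 0.02 0 0.6;0 0 0.015 0 0.6;0 0 0.01 0 0.6;0 0 0.007 0 0.6;0 0 0 0 0.6;0 0 0 0 0.6;0 0 0 0 0.6;0 0 0 0 0.6'
```

```text
time_s: 19.85
tcp_pos: [0.4135, -0.3258, 0.0521]
eef_rot: [-180.0, 0.0, -180.0]
contact_force: [-1.8, 1.5, 0.8]
gripper_width: 0.0625
gripper_force: 30.0
```

```bash
python3 -m inch '0 0 0 0 0.8;0 0 0 0 1;0 0 0 0 1;0 0 -0.1 0 1;0 0 -0.25 0 1;0 0 -0.3 0 1;0 0 -0.3 0 1;-0.1 0.15 0 0 1';python3 -m inch '-0.2 0.3 0 0 1;-0.2 0.3 0 0 1;-0.2 0.3 0 0 1;-0.2 0.3 0 0 1;-0.2 0.3 0 0 1;-0.2 0.3 0 0 0.82;-0.1 0.11 0 0 0.82;0 0 0 0 0.82'
python3 - <<'E'
from h import *
print(get_state()["tcp_pos"])
c=capture("wrist"); s=capture("side")["color"][90:300,170:400]; s2=capture("scene")["color"][130:340,100:330]
im=np.vstack([c["color"][:330],np.hstack([cv2.resize(s,(280,256)),cv2.resize(s2,(280,256))])]);cv2.imwrite("pics/w4.png",im)
E
```

```text
time_s: 20.85
tcp_pos: [0.4299, -0.3046, 0.1996]
eef_rot: [-179.8, 0.4, 179.9]
contact_force: [-0.2, -0.3, -0.1]
gripper_width: 0.0878
gripper_force: 0.0
time_s: 21.85
tcp_pos: [0.6238, -0.0157, 0.1946]
eef_rot: [-180.0, -0.0, -179.9]
contact_force: [-1.7, -0.2, -0.3]
gripper_width: 0.0724
gripper_force: 0.0
[ 0.62382434 -0.01571121  0.19457863]
```

View pics/w4.png

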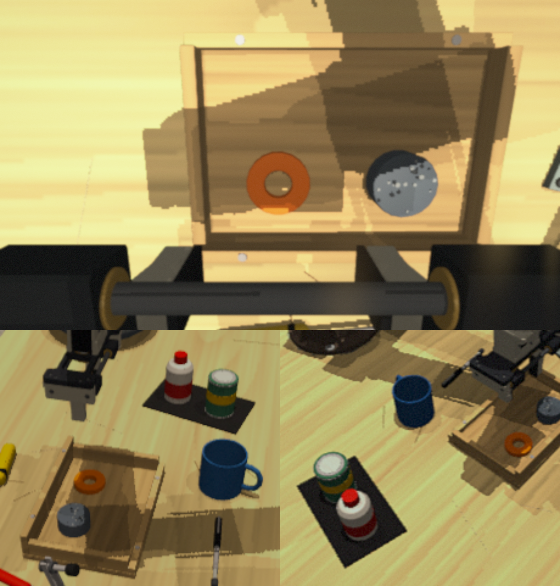

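The tin and the bottle both stand upright on the mat. The spacer is at (278,183) and the puck at (401,183).

```bash
cat > m4.py <<'E'
from h import *
c=capture("wrist")
def go(n,lo,hi,z,box):
    x=max(blobs(c,lo,hi,100,box),key=cv2.contourArea); o,r=circ(plane(c,cv2.convexHull(x),z)); print(n,cv2.boundingRect(x),o.round(4),r.round(4))
go("spacer",(0,170,60),(13,255,255),.024,(238,143,320,222))
go("puck",(50,0,30),(130,60,255),.042,(358,143,444,220))
print("tcp axis px",proj(c,np.r_[get_state()["tcp_pos"][:2],.024]))
E
python3 m4.py; python3 -m inch '0 0 0.1 0 0.82;0 0 0.2 0 0.82;0 0 0.2 0 0.82;0 0 0.2 0 0.82;0 0 0.2 0 0.82;0 0 0.13 0 0.82;0 0 0.07 0 0.78;0 0 0 0 0.78'
```

```text
spacer (248, 153, 64, 61) [ 0.6214 -0.0166] 0.0295
puck (369, 152, 70, 65) [0.6172 0.0922] 0.0298
tcp axis px [278.62183972 185.91013654]
time_s: 23.05
tcp_pos: [0.6225, -0.0172, 0.0285]
eef_rot: [-180.0, -0.1, 180.0]
contact_force: [0.4, 0.7, 1.6]
gripper_width: 0.0685
gripper_force: 0.0
```

```bash
python3 -m inch '0.005 0.003 0.03 0 0.78;0 0 0.03 0 0.78;0 0 0.02 0 0.78;0 0 0.015 0 0.78;0 0 0 0 0.78;0 0 0 0 0.78;0 0 0 0 0.78;0 0 0 0 0.78'
```

```text
time_s: 24.05
tcp_pos: [0.6225, -0.0162, 0.0151]
eef_rot: [180.0, 0.0, -180.0]
contact_force: [0.3, 0.2, -0.5]
gripper_width: 0.0685
gripper_force: 0.0
```

Next I close on the spacer at 20 N, 1 mm lower.

```bash
python3 -m inch '0 0 0.006 0 0.78;0 0 0 0 0.55;0 0 0 0 0.55;0 0 0 0 0.55;0 0 0 0 0.55;0 0 0 0 0.55;0 0 0 0 0.55;0 0 0 0 0.55' 20; python3 -m inch '0 0 -0.02 0 0.55;0 0 -0.05 0 0.55;0 0 -0.1 0 0.55;0 0 -0.15 0 0.55;0 0 -0.2 0 0.55;0 0 -0.2 0 0.55;0 0 -0.2 0 0.55;0 0 -0.1 0 0.55'
python3 - <<'E'
from h import *
c=capture("wrist"); s=capture("side"); cv2.imwrite("pics/w5.png",np.hstack([c["color"][150:400,100:460],cv2.resize(s["color"][70:270,130:310],(330,250))]))
E
```

```text
time_s: 25.05
tcp_pos: [0.6225, -0.0162, 0.0142]
eef_rot: [180.0, 0.0, -180.0]
contact_force: [0.9, 0.6, -0.8]
gripper_width: 0.0596
gripper_force: 20.0
time_s: 26.05
tcp_pos: [0.6233, -0.0161, 0.1701]
eef_rot: [180.0, 0.2, -180.0]
contact_force: [0.1, -0.7, -0.9]
gripper_width: 0.0593
gripper_force: 20.0
```

View pics/w5.png

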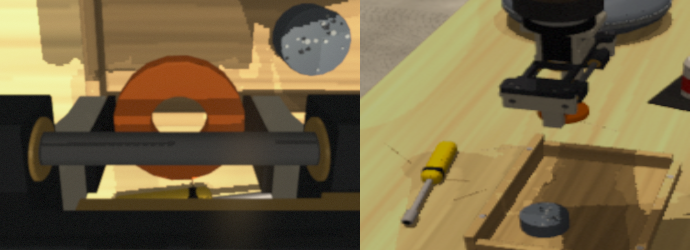

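The spacer is held level between the fingers. Now I'll move to look at the anvil.

```bash
python3 -m inch '0.1 0.15 -0.1 0 0.55;0.12 0.26 -0.1 0 0.55;0.12 0.26 -0.1 0 0.55;0.12 0.26 -0.1 0 0.55;0.12 0.26 -0.1 0 0.55;0.12 0.26 0 0 0.55;0.12 0.26 0 0 0.55;0 0.13 0 0 0.55'; python3 -m inch '0 0 0 0 0.55;0 0 0 0 0.55;0 0 0 0 0.55;0 0 0 0 0.55;0 0 0 0 0.55;0 0 0 0 0.55;0 0 0 0 0.55;0 0 0 0 0.55'
python3 - <<'E'
from h import *
c=capture("wrist"); np.savez("w6.npz",**c); cv2.imwrite("pics/w6.png",c["color"])
print(get_state()["tcp_pos"], proj(c,[.4574,.3332,.026]))
E
```

```text
time_s: 27.15
tcp_pos: [0.4981, 0.2612, 0.2412]
eef_rot: [-180.0, -0.1, -179.9]
contact_force: [-0.0, -0.4, -0.8]
gripper_width: 0.0596
gripper_force: 20.0
time_s: 28.15
tcp_pos: [0.4995, 0.2598, 0.2422]
eef_rot: [180.0, 0.0, -180.0]
contact_force: [0.2, 0.1, -0.5]
gripper_width: 0.0596
gripper_force: 20.0
[0.49947772 0.25982077 0.24217585] [350.58891251 135.89248028]
```

View pics/w6.png

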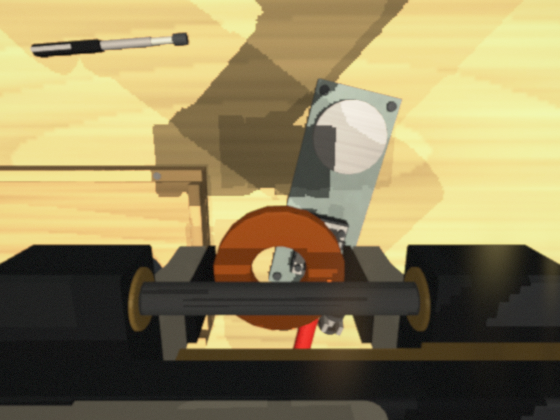

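The anvil shows at (351,136), which matches the projection of my side-view estimate (350.6,135.9). I'll move over it and descend.

```bash
python3 -m inch '0.075 0.139 0 0 0.55;0.1 0.2 0 0 0.55;0.1 0.15 0 0 0.55;0 0 0.1 0 0.55;0 0 0.2 0 0.55;0 0 0.2 0 0.55;0 0 0.2 0 0.55;0 0 0.2 0 0.55'; python3 -m inch '0 0 0.2 0 0.55;0 0 0.15 0 0.55;0 0 0.07 0 0.55;0 0 0.02 0 0.55;0 0 0.01 0 0.55;0 0 0 0 0.55;0 0 0 0 0.55;0 0 0 0 0.55'
```

```text
time_s: 29.2
tcp_pos: [0.4583, 0.3323, 0.1057]
eef_rot: [-180.0, -0.0, 180.0]
contact_force: [0.1, 0.7, -0.1]
gripper_width: 0.0591
gripper_force: 20.0
time_s: 30.2
tcp_pos: [0.4583, 0.3333, 0.04]
eef_rot: [180.0, 0.0, -180.0]
contact_force: [-0.5, -0.8, -0.8]
gripper_width: 0.0596
gripper_force: 20.0
```

Before touching down I'll check the spacer against the anvil in the side view while I lower further.

```bash
python3 -m inch '0 0 0.03 0 0.55;0 0 0.02 0 0.55;0 0 0.015 0 0.55;0 0 0.007 0 0.55;0 0 0 0 0.55;0 0 0 0 0.55;0 0 0 0 0.55;0 0 0 0 0.55'; python3 -m inch '0 0 0.004 0 0.55;0 0 0.003 0 0.55;0 0 0 0 0.55;0 0 0 0 0.55;0 0 0 0 0.55;0 0 0 0 0.55;0 0 0 0 0.55;0 0 0 0 0.55'
```

```text
time_s: 31.2
tcp_pos: [0.4583, 0.3332, 0.0289]
eef_rot: [180.0, 0.0, -180.0]
contact_force: [-0.7, 0.3, -0.8]
gripper_width: 0.0596
gripper_force: 20.0
time_s: 32.2
tcp_pos: [0.4582, 0.3332, 0.028]
eef_rot: [180.0, 0.0, -180.0]
contact_force: [-1.0, -1.1, 5.2]
gripper_width: 0.0594
gripper_force: 20.0
```

```bash
python3 -m inch '0 0 -0.003 0 0.6;0 0 0 0 0.75;0 0 0 0 0.9;0 0 0 0 0.9;0 0 -0.1 0 0.9;0 0 -0.25 0 0.9;0 0 -0.3 0 0.9;0 0 -0.3 0 0.9'; python3 -m inch '0 0 -0.2 0 0.9;0 0 -0.2 0 0.9;-0.1 -0.15 0 0 0.9;-0.1 -0.2 0 0 0.9;-0.1 -0.15 0 0 0.82;0 0 0 0 0.82;0 0 0 0 0.82;0 0 0 0 0.82'
python3 - <<'E'
from h import *
c=capture("wrist");d=capture("side"); np.savez("w7.npz",**c)
im=np.hstack([cv2.resize(c["color"][70:220,270:430],None,fx=2.5,fy=2.5),cv2.resize(d["color"][300:400,220:330],(400,375))]);cv2.imwrite("pics/w7.png",im)
h=cv2.cvtColor(d["color"],cv2.COLOR_BGR2HSV)
for n,k,b in(("w",c,(290,80,420,200)),("D",d,(250,320,320,385))):
    x=blobs(k,(0,150,60),(15,255,255),60,b)[0];o,r=circ(plane(k,cv2.convexHull(x),.038));print(n,"spacer",cv2.boundingRect(x),o.round(4),r.round(4))
print("expected anvil centre at top px",proj(c,[.4574,.3332,.026]),proj(d,[.4574,.3332,.026]),get_state()["tcp_pos"])
E
```

```text
time_s: 33.2
tcp_pos: [0.4582, 0.333, 0.1733]
eef_rot: [180.0, 0.0, -180.0]
contact_force: [0.3, 0.9, 0.3]
gripper_width: 0.0788
gripper_force: 0.0
time_s: 34.2
tcp_pos: [0.5029, 0.2587, 0.2311]
eef_rot: [180.0, 0.0, -180.0]
contact_force: [-0.6, 0.4, 0.1]
gripper_width: 0.072
gripper_force: 0.0
w spacer (325, 105, 62, 60) [0.4577 0.3323] 0.0293
D spacer (264, 338, 34, 32) [0.457  0.3336] 0.0309
expected anvil centre at top px [354.03036764 133.32413401] [280.59027749 356.78891163] [0.50294271 0.25867521 0.23089648]
```

View pics/w7.png

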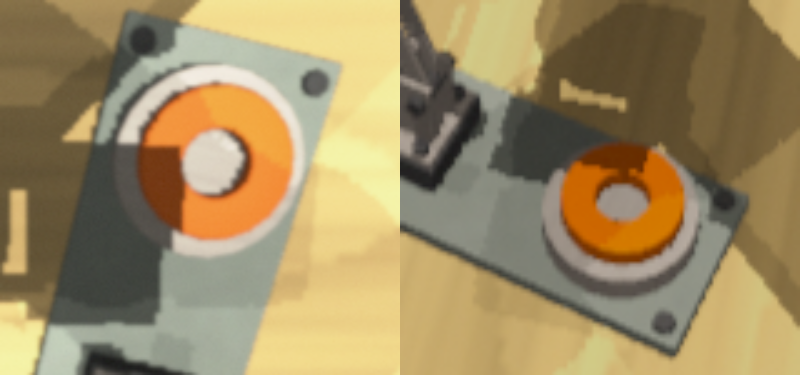

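The spacer lies flat on the anvil and is centred to about 1 mm. Next is the puck.

```bash
python3 -m inch '-0.1 -0.15 0 0 0.82;-0.15 -0.2 0 0 0.82;-0.15 -0.2 0 0 0.82;-0.15 -0.2 0 0 0.82;-0.15 -0.2 0 0 0.82;-0.065 -0.157 0 0 0.82;0 0 0 0 0.82;0 0 0 0 0.82'
python3 - <<'E'
from h import *
c=capture("wrist");t=get_state()["tcp_pos"];print(t)
p=proj(c,[.618,.0925,.042]).astype(int);print(p)
x=max(blobs(c,(50,0,30),(130,60,255),100,(p[0]-48,p[1]-48,p[0]+48,min(p[1]+48,243))),key=cv2.contourArea)
o,r=circ(plane(c,cv2.convexHull(x),.042));print(cv2.boundingRect(x),o.round(4),r.round(4),"tx ty tz",(t[0]-o[0])/.15,(o[1]-t[1])/.15,(t[2]-.016)/.15)
E
```

```text
time_s: 35.3
tcp_pos: [0.6178, 0.0925, 0.2306]
eef_rot: [180.0, -0.0, -180.0]
contact_force: [-0.2, 0.7, -0.1]
gripper_width: 0.0721
gripper_force: 0.0
[0.61772791 0.09283357 0.23074461]
[278 182]
(255, 153, 56, 58) [0.6181 0.0958] 0.0279 tx ty tz -0.00216712990770566 0.019770916471686384 1.43163074779587
```

```bash
python3 -m inch '0 0.004 0.15 0 0.82;0 0 0.25 0 0.82;0 0 0.25 0 0.82;0 0 0.25 0 0.82;0 0 0.2 0 0.82;0 0 0.15 0 0.82;0 0 0.1 0 0.82;0 0 0.05 0 0.82'; python3 -m inch '0 0 0.02 0 0.82;0 0 0.01 0 0.82;0 0 0 0 0.5;0 0 0 0 0.5;0 0 0 0 0.5;0 0 0 0 0.5;0 0 0 0 0.5;0 0 0 0 0.5' 25
```

```text
time_s: 36.35
tcp_pos: [0.6178, 0.0932, 0.0203]
eef_rot: [-180.0, -0.0, -180.0]
contact_force: [-0.0, -0.6, 0.9]
gripper_width: 0.0718
gripper_force: 0.0
time_s: 37.35
tcp_pos: [0.6184, 0.0929, 0.0168]
eef_rot: [180.0, 0.0, -180.0]
contact_force: [-1.6, 1.3, 4.5]
gripper_width: 0.0577
gripper_force: 25.0
```

```bash
python3 -m inch '0 0 -0.05 0 0.5;0 0 -0.1 0 0.5;0 0 -0.2 0 0.5;0 0 -0.25 0 0.5;0 0 -0.25 0 0.5;0 0 -0.25 0 0.5;0 0 -0.25 0 0.5;0 0 -0.15 0 0.5'; python3 -m inch '0.1 0.152 0 0 0.5;0.15 0.22 0 0 0.5;0.15 0.22 0 0 0.5;0.15 0.22 0 0 0.5;0.15 0.22 0 0 0.5;0.15 0.22 0 0 0.5;0.12 0.2 0 0 0.5;0.1 0.15 0 0 0.5'; python3 -m inch '0 0 0.15 0 0.5;0 0 0.2 0 0.5;0 0 0.2 0 0.5;0 0 0.2 0 0.5;0 0 0.2 0 0.5;0 0 0.15 0 0.5;0 0 0.1 0 0.5;0 0 0 0 0.5'
```

```text
time_s: 38.35
tcp_pos: [0.6182, 0.0926, 0.2444]
eef_rot: [179.9, 0.1, -180.0]
contact_force: [0.4, 0.3, -2.2]
gripper_width: 0.0574
gripper_force: 25.0
time_s: 39.35
tcp_pos: [0.4564, 0.3338, 0.242]
eef_rot: [180.0, 0.0, -180.0]
contact_force: [0.3, 0.6, -2.8]
gripper_width: 0.0577
gripper_force: 25.0
time_s: 40.35
tcp_pos: [0.4572, 0.3324, 0.0608]
eef_rot: [-179.9, -0.1, 180.0]
contact_force: [-0.5, 0.4, -1.7]
gripper_width: 0.0578
gripper_force: 25.0
```

```bash
python3 -m inch '-0.003 0.004 0.05 0 0.5;0 0 0.03 0 0.5;0 0 0.02 0 0.5;0 0 0.008 0 0.5;0 0 0 0 0.5;0 0 0 0 0.5;0 0 0 0 0.5;0 0 0 0 0.5'; python3 -m inch '0 0 0.005 0 0.5;0 0 0.005 0 0.5;0 0 0 0 0.5;0 0 0 0 0.5;0 0 0 0 0.5;0 0 0 0 0.5;0 0 0 0 0.5;0 0 0 0 0.5'
```

```text
time_s: 41.35
tcp_pos: [0.458, 0.3336, 0.0452]
eef_rot: [180.0, 0.0, -180.0]
contact_force: [-0.6, -0.2, -1.5]
gripper_width: 0.0578
gripper_force: 25.0
time_s: 42.35
tcp_pos: [0.4579, 0.3336, 0.0436]
eef_rot: [-180.0, 0.0, 180.0]
contact_force: [0.2, 0.1, -1.7]
gripper_width: 0.0575
gripper_force: 25.0
```

```bash
python3 -m inch '0 0 0.004 0 0.5;0 0 0.003 0 0.5;0 0 0.003 0 0.5;0 0 0 0 0.5;0 0 0 0 0.5;0 0 0 0 0.5;0 0 0 0 0.5;0 0 0 0 0.5'
```

```text
time_s: 43.35
tcp_pos: [0.4579, 0.3336, 0.0428]
eef_rot: [180.0, 0.0, -180.0]
contact_force: [-3.1, -0.8, 5.9]
gripper_width: 0.0574
gripper_force: 25.0
```

Contact. I release, back off and look.

```bash
python3 -m inch '0 0 -0.004 0 0.5;0 0 0 0 0.6;0 0 0 0 0.75;0 0 0 0 0.9;0 0 0 0 0.9;0 0 -0.1 0 0.9;0 0 -0.25 0 0.9;0 0 -0.3 0 0.9'; python3 -m inch '0 0 -0.3 0 1;0 0 -0.3 0 1;-0.1 -0.15 0 0 1;-0.1 -0.2 0 0 1;-0.1 -0.15 0 0 1;0 0 0 0 1;0 0 0 0 1;0 0 0 0 1'
python3 - <<'E'
from h import *
c=capture("wrist");d=capture("side"); np.savez("w8.npz",**c)
im=np.hstack([cv2.resize(c["color"][70:220,270:430],None,fx=2.5,fy=2.5),cv2.resize(d["color"][300:400,220:330],(400,375))]);cv2.imwrite("pics/w8.png",im)
for n,k,b in(("w",c,(300,90,410,190)),):
    x=max(blobs(k,(80,0,30),(130,70,235),60,b),key=cv2.contourArea);o,r=circ(plane(k,cv2.convexHull(x),.068));print(n,"puck",cv2.boundingRect(x),o.round(4),r.round(4))
E
```

```text
time_s: 44.35
tcp_pos: [0.4577, 0.3332, 0.1417]
eef_rot: [-179.9, -0.0, -180.0]
contact_force: [0.1, 2.2, -0.4]
gripper_width: 0.0789
gripper_force: 0.0
time_s: 45.35
tcp_pos: [0.5027, 0.2591, 0.2305]
eef_rot: [180.0, 0.0, -180.0]
contact_force: [0.2, -0.8, 0.2]
gripper_width: 0.0875
gripper_force: 0.0
w puck (329, 108, 66, 64) [0.4584 0.332 ] 0.0284
```

View pics/w8.png

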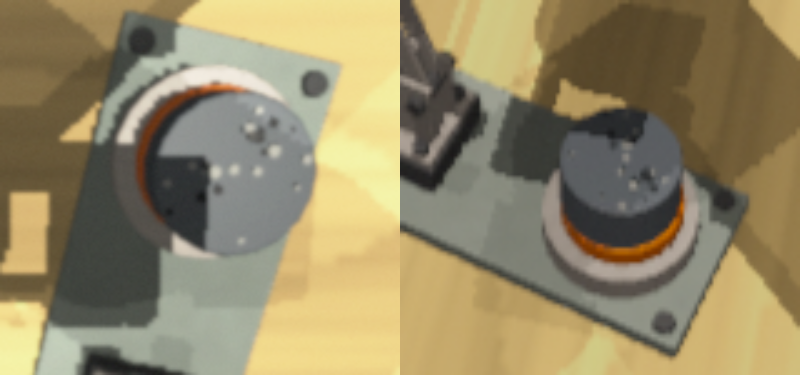

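The puck sits on the spacer, centred to about 1 mm. Now I fetch the tin, which goes back first.

```bash
python3 -m inch '0.03 -0.15 0 0 1;0.04 -0.25 0 0 1;0.04 -0.28 0 0 1;0.04 -0.28 0 0 1;0.04 -0.28 0 0 1;0.04 -0.28 0 0 1;0.04 -0.28 0 0 1;0.04 -0.28 0 0 1'; python3 -m inch '0.04 -0.28 0 0 1;0.04 -0.28 0 0 1;0.04 -0.28 0 0 1;0.04 -0.28 0 0 1;0.04 -0.28 0 0 1;0.04 -0.24 0 0 1;0.044 -0.16 0 0 1;0 0 0 0 1'; python3 -m inch '0 0 0 0 1;0 0 0 0 1;0 0 0.1 0 1;0 0 0.15 0 1;0 0 0.15 0 1;0 0 0.1 0 1;0 0 0 0 1;0 0 0 0 1'
python3 - <<'E'
from h import *
t=get_state()["tcp_pos"];print(t,(t-[.4135,-.3258,.052])/.15)
E
```

```text
time_s: 46.45
tcp_pos: [0.4554, -0.0551, 0.2303]
eef_rot: [180.0, 0.0, -180.0]
contact_force: [0.8, -0.4, 0.9]
gripper_width: 0.0877
gripper_force: 0.0
time_s: 47.45
tcp_pos: [0.4125, -0.3246, 0.2299]
eef_rot: [180.0, -0.0, 179.9]
contact_force: [-0.5, 0.5, -0.3]
gripper_width: 0.0876
gripper_force: 0.0
time_s: 48.45
tcp_pos: [0.4143, -0.3236, 0.1557]
eef_rot: [-180.0, 0.0, -180.0]
contact_force: [-0.8, -0.3, 0.4]
gripper_width: 0.0876
gripper_force: 0.0
[ 0.4142921  -0.32356906  0.15570636] [0.00528067 0.01487293 0.69137574]
```

```bash
python3 -m inch '0.005 -0.015 0.1 0 1;0 0 0.15 0 1;0 0 0.15 0 1;0 0 0.15 0 1;0 0 0.1 0 1;0 0 0.04 0 1;0 0 0 0 1;0 0 0 0 1' 30; python3 -m inch '0 0 0 0 0.6;0 0 0 0 0.6;0 0 0 0 0.6;0 0 0 0 0.6;0 0 0 0 0.6;0 0 0 0 0.6;0 0 0 0 0.6;0 0 0 0 0.6'; python3 -m inch '0 0 -0.05 0 0.6;0 0 -0.1 0 0.6;0 0 -0.15 0 0.6;0 0 -0.15 0 0.6;0 0 -0.15 0 0.6;0 0 -0.15 0 0.6;0 0 -0.1 0 0.6;0 0 0 0 0.6'
python3 - <<'E'
from h import *
t=get_state()["tcp_pos"];g=np.array([.5528,-.0153,.060]);print(t,(t-g)/.15)
E
```

```text
time_s: 49.45
tcp_pos: [0.4136, -0.3259, 0.0523]
eef_rot: [-180.0, 0.1, -180.0]
contact_force: [0.2, 0.5, -0.4]
gripper_width: 0.0877
gripper_force: 0.0
time_s: 50.45
tcp_pos: [0.4131, -0.3257, 0.0518]
eef_rot: [-180.0, 0.0, -180.0]
contact_force: [-1.3, -0.0, 5.7]
gripper_width: 0.0624
gripper_force: 30.0
time_s: 51.45
tcp_pos: [0.4136, -0.3258, 0.1804]
eef_rot: [-180.0, 0.1, -180.0]
contact_force: [0.1, -0.3, -4.2]
gripper_width: 0.063
gripper_force: 30.0
[ 0.41358857 -0.32583478  0.18037022] [-0.92807619 -2.07023188  0.80246813]
```

```bash
python3 -m inch '-0.1 0.15 0 0 0.6;-0.1 0.25 0 0 0.6;-0.1 0.25 0 0 0.6;-0.1 0.25 0 0 0.6;-0.1 0.25 0 0 0.6;-0.1 0.25 0 0 0.6;-0.1 0.25 0 0 0.6;-0.1 0.2 0 0 0.6'; python3 -m inch '-0.1 0.15 0 0 0.6;-0.028 0.07 0 0 0.6;0 0 0 0 0.6;0 0 0 0 0.6;0 0 0 0 0.6;0 0 0.1 0 0.6;0 0 0.2 0 0.6;0 0 0.2 0 0.6';python3 -m inch '0 0 0.15 0 0.6;0 0 0.06 0 0.6;0 0 0.02 0 0.6;0 0 0 0 0.6;0 0 0 0 0.6;0 0 0 0 0.6;0 0 0 0 0.6;0 0 0 0 0.6'
python3 - <<'E'
from h import *
t=np.mean([get_state()["tcp_pos"] for _ in range(3)],0);g=np.array([.5528,-.0153,.060]);print(t,(t-g)/.15)
E
```

```text
time_s: 52.45
tcp_pos: [0.5327, -0.0467, 0.178]
eef_rot: [-180.0, -0.1, -180.0]
contact_force: [0.5, -0.9, -4.0]
gripper_width: 0.0624
gripper_force: 30.0
time_s: 53.45
tcp_pos: [0.5519, -0.0155, 0.1027]
eef_rot: [180.0, 0.0, 180.0]
contact_force: [0.6, -0.5, -3.0]
gripper_width: 0.0626
gripper_force: 30.0
time_s: 54.45
tcp_pos: [0.5523, -0.0151, 0.0698]
eef_rot: [180.0, 0.0, -180.0]
contact_force: [-0.3, 0.6, -3.8]
gripper_width: 0.0626
gripper_force: 30.0
[ 0.55233868 -0.01513746  0.06981557] [-0.0030755   0.00108362  0.0654371 ]
```

```bash
python3 -m inch '-0.002 0 0.03 0 0.6;0 0 0.02 0 0.6;0 0 0.01 0 0.6;0 0 0.006 0 0.6;0 0 0.004 0 0.6;0 0 0 0 0.6;0 0 0 0 0.6;0 0 0 0 0.6'
```

```text
time_s: 55.45
tcp_pos: [0.5525, -0.0152, 0.0599]
eef_rot: [-180.0, 0.0, -180.0]
contact_force: [-3.6, 1.2, 5.5]
gripper_width: 0.0624
gripper_force: 30.0
```

```bash
python3 -m inch '0 0 -0.003 0 0.7;0 0 0 0 0.8;0 0 0 0 1;0 0 0 0 1;0 0 -0.15 0 1;0 0 -0.25 0 1;0 0 -0.3 0 1;0 0 -0.3 0 1'; python3 -m inch '0.03 -0.2 0 0 1;0.03 -0.28 0 0 1;0.03 -0.28 0 0 1;0.03 -0.28 0 0 1;0.03 -0.28 0 0 1;0.03 -0.28 0 0 1;0.03 -0.28 0 0 1;0.03 -0.2 0 0 1';python3 -m inch '0.03 -0.12 0 0 1;0.012 -0.06 0 0 1;0 0 0 0 1;0 0 0 0 1;0 0 0.1 0 1;0 0 0.1 0 1;0 0 0 0 1;0 0 0 0 1'
python3 - <<'E'
from h import *
t=get_state()["tcp_pos"];g=np.array([.5102,-.3542,.0535]);print(t,(t-g)/.15)
E
```

```text
time_s: 56.45
tcp_pos: [0.5525, -0.0152, 0.211]
eef_rot: [-180.0, 0.0, -180.0]
contact_force: [0.7, 0.8, 0.0]
gripper_width: 0.0876
gripper_force: 0.0
time_s: 57.45
tcp_pos: [0.5163, -0.3289, 0.2094]
eef_rot: [-180.0, -0.0, 180.0]
contact_force: [1.0, -0.4, -0.2]
gripper_width: 0.0877
gripper_force: 0.0
time_s: 58.45
tcp_pos: [0.5103, -0.3542, 0.1795]
eef_rot: [-180.0, -0.0, -180.0]
contact_force: [-0.2, 0.3, 1.6]
gripper_width: 0.0876
gripper_force: 0.0
[ 0.51034524 -0.35417692  0.17947237] [9.68286618e-04 1.53862785e-04 8.39815798e-01]
```

```bash
python3 -m inch '0 0 0.1 0 1;0 0 0.15 0 1;0 0 0.17 0 1;0 0 0.17 0 1;0 0 0.15 0 1;0 0 0.07 0 1;0 0 0.03 0 1;0 0 0 0 1' 25; python3 -m inch '0 0 0 0 0.5;0 0 0 0 0.5;0 0 0 0 0.5;0 0 0 0 0.5;0 0 0 0 0.5;0 0 0 0 0.5;0 0 0 0 0.5;0 0 0 0 0.5'; python3 -m inch '0 0 -0.05 0 0.5;0 0 -0.1 0 0.5;0 0 -0.15 0 0.5;0 0 -0.2 0 0.5;0 0 -0.2 0 0.5;0 0 -0.2 0 0.5;0 0 -0.1 0 0.5;0 0 0 0 0.5';  python3 - <<'E'
from h import *
t=get_state()["tcp_pos"];g=np.array([.5553,.0959,.062]);print(t,(t-g)/.15)
E
```

```text
time_s: 59.45
tcp_pos: [0.5105, -0.3543, 0.0539]
eef_rot: [-180.0, 0.0, -180.0]
contact_force: [0.3, -0.9, -0.0]
gripper_width: 0.0874
gripper_force: 0.0
time_s: 60.45
tcp_pos: [0.5104, -0.3542, 0.0539]
eef_rot: [-180.0, 0.0, -180.0]
contact_force: [-0.8, 1.7, 5.4]
gripper_width: 0.0587
gripper_force: 25.0
time_s: 61.45
tcp_pos: [0.5107, -0.3543, 0.2047]
eef_rot: [-180.0, 0.1, 180.0]
contact_force: [0.3, 0.9, -2.7]
gripper_width: 0.0589
gripper_force: 25.0
[ 0.51065561 -0.35426477  0.20465188] [-0.29762929 -3.00109844  0.95101253]
```

```bash
python3 -m inch '-0.02 0.15 0 0 0.5;-0.02 0.25 0 0 0.5;-0.02 0.25 0 0 0.5;-0.02 0.25 0 0 0.5;-0.02 0.25 0 0 0.5;-0.02 0.25 0 0 0.5;-0.02 0.25 0 0 0.5;-0.02 0.25 0 0 0.5'; python3 -m inch '-0.03 0.25 0 0 0.5;-0.03 0.25 0 0 0.5;-0.03 0.2 0 0 0.5;-0.03 0.2 0 0 0.5;-0.018 0.1 0 0 0.5;0 0.1 0 0 0.5;0 0 0 0 0.5;0 0 0 0 0.5'; python3 -m inch '0 0 0.1 0 0.5;0 0 0.2 0 0.5;0 0 0.2 0 0.5;0 0 0.2 0 0.5;0 0 0.1 0 0.5;0 0 0.05 0 0.5;0 0 0 0 0.5;0 0 0 0 0.5'
python3 - <<'E'
from h import *
t=get_state()["tcp_pos"];g=np.array([.5553,.0959,.062]);print(t,(t-g)/.15)
E
```

```text
time_s: 62.45
tcp_pos: [0.5334, -0.0679, 0.2021]
eef_rot: [-180.0, -0.1, 180.0]
contact_force: [0.3, 0.4, -2.2]
gripper_width: 0.0586
gripper_force: 25.0
time_s: 63.45
tcp_pos: [0.5547, 0.0953, 0.2034]
eef_rot: [-180.0, -0.0, 180.0]
contact_force: [0.0, -0.5, -2.9]
gripper_width: 0.0588
gripper_force: 25.0
time_s: 64.45
tcp_pos: [0.5556, 0.0961, 0.0771]
eef_rot: [180.0, 0.1, -180.0]
contact_force: [0.2, 0.1, -2.6]
gripper_width: 0.0591
gripper_force: 25.0
[0.5555879  0.09607293 0.07705045] [0.00191935 0.00115287 0.10033632]
```

```bash
python3 -m inch '0 0 0.04 0 0.5;0 0 0.025 0 0.5;0 0 0.015 0 0.5;0 0 0.01 0 0.5;0 0 0.005 0 0.5;0 0 0 0 0.5;0 0 0 0 0.5;0 0 0 0 0.5'
```

```text
time_s: 65.45
tcp_pos: [0.555, 0.0959, 0.0619]
eef_rot: [180.0, 0.0, 180.0]
contact_force: [1.0, 0.2, -1.5]
gripper_width: 0.0587
gripper_force: 25.0
```

```bash
python3 -m inch '0 0 0.004 0 0.5;0 0 0.003 0 0.5;0 0 0.002 0 0.5;0 0 0 0 0.5;0 0 0 0 0.5;0 0 0 0 0.5;0 0 0 0 0.5;0 0 0 0 0.5'
```

```text
time_s: 66.45
tcp_pos: [0.5552, 0.0959, 0.0619]
eef_rot: [180.0, 0.1, -180.0]
contact_force: [-4.6, 0.2, 11.0]
gripper_width: 0.0588
gripper_force: 25.0
```

Contact. I release, retreat and inspect everything.

```bash
python3 -m inch '0 0 -0.008 0 0.5;0 0 0 0 0.7;0 0 0 0 0.85;0 0 0 0 1;0 0 0 0 1;0 0 -0.15 0 1;0 0 -0.25 0 1;0 0 -0.3 0 1'; python3 -m inch '0 0 -0.2 0 1;0 0 -0.2 0 1;-0.2 -0.15 0 0 1;-0.2 -0.2 0 0 1;-0.1 -0.1 0 0 1;0 0 0 0 1;0 0 0 0 1;0 0 0 0 1'
python3 - <<'E'
from h import *
c=capture("wrist");s=capture("side");S=capture("scene");print(get_state()["tcp_pos"])
im=np.vstack([c["color"][:280],np.hstack([cv2.resize(s["color"][130:400,120:400],(280,270)),cv2.resize(S["color"][130:330,180:400],(280,270))])]);cv2.imwrite("pics/w9.png",im)
for n,z,lo,hi,X in(("cap",.122,(0,170,80),(8,255,255),(.555,.0957)),("tin",.0965,(55,50,20),(95,255,220),(.5523,-.0157))):
    p=proj(c,[*X,z]).astype(int); x=max(blobs(c,lo,hi,60,(max(p[0]-45,0),max(p[1]-45,0),p[0]+45,p[1]+45)),key=cv2.contourArea)
    o,r=circ(plane(c,cv2.convexHull(x),z));print(n,p,cv2.boundingRect(x),o.round(4),r.round(4))
E
```

```text
time_s: 67.45
tcp_pos: [0.5544, 0.0955, 0.1671]
eef_rot: [-180.0, -0.1, 180.0]
contact_force: [0.7, 0.5, 0.3]
gripper_width: 0.088
gripper_force: 0.0
time_s: 68.45
tcp_pos: [0.6295, 0.0289, 0.2269]
eef_rot: [180.0, 0.0, -180.0]
contact_force: [-0.9, 0.1, -0.4]
gripper_width: 0.0874
gripper_force: 0.0
[0.62971719 0.028881   0.22702728]
cap [373 102] (351, 83, 43, 40) [0.5549 0.0943] 0.0143
tin [220  99] (182, 56, 80, 84) [ 0.552  -0.0151] 0.0307
```

View pics/w9.png

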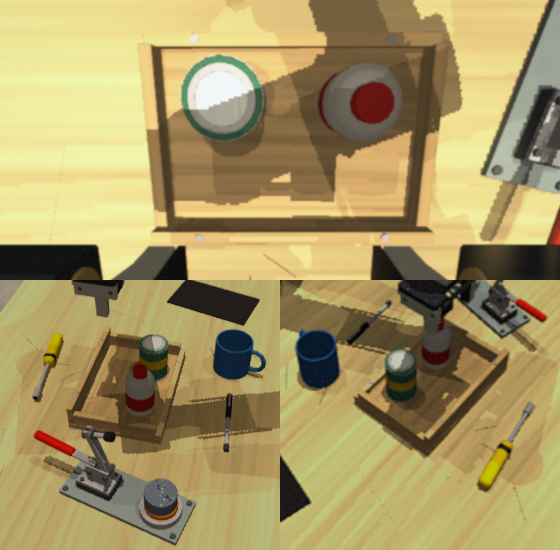

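The final views show the tin at (222,97) and the bottle at (372,102) upright in the tray, within about 2 mm of where they stood. The puck and spacer are stacked on the anvil, and the mug, nut driver and pickup tool look unmoved.

```bash
python3 -c "from plant import close_job; print(close_job())"
```

```text
the job is handed in; nothing more can be done
None
```

The job is done and handed in: the spacer and then the puck sit centred on the anvil to about 1 mm, the tin and bottle are back upright within about 2 mm of where they stood, and the mug, nut driver and pickup tool look unmoved; it took about 69 s.

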